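Close the dust-chute hatch

TASK

Close the hatch of the dust chute: lift the bolt's handle out of its notch, draw the bolt fully back and let the handle drop into the rear notch. Then lay the loose rectangular cover plate in the opening, without dropping or throwing it in, and press it down until it sits level and flush all round. Leave the bolt drawn back and the other things on the bench where they are.

Things in the scene. Friction and masses are not known exactly. Their poses are not given: they have to be found in the camera images.
- opening (a point): centre of the hatch opening, level with the chute's top face (50 mm above the table). Axes: z up, x from the opening towards the bolt, y along the opening's long side. The opening is 98 mm (x) by 158 mm (y); inside, a ledge for the cover runs round it 10 mm below the top face
- cover_grip (a point): centre of the cover plate's handle bar, over the plate's middle, 36 mm above its underside. Axes: z up, x across the plate, y along it. The dark bar lies along y, 84 long, 14 wide, 14 mm high (underside 19 mm above the plate), on posts at y = +-36 mm. Once the cover lies on the ledge this point is 26 mm above opening
- bolt (a joint): how far the steel barrel bolt is drawn, m: near 0 = shot, its 14 mm rod reaching over the opening; 0.065 = fully drawn, clear of it. It slides along opening's +x with about 2 N of friction; its axis is 26 mm above the chute's top face, at y = 0 of opening
- handle (a joint): angle of the bolt's handle, rad: 0 = level, down in a notch; it swings up about the bolt's axis, to 1.2 at most, and falls back by its weight. The bolt slides only with the handle raised to 0.5 or more; the handle drops into the rear notch when the bolt is drawn 0.060 to 0.065
- handle_grip (a point): point to grip on the handle: a steel stem 12 mm thick that sticks out sideways from the bolt towards opening's -y, with a 20 mm ball at its end. The point is 48 mm from the bolt's axis, 22 mm short of the ball's centre, and 26 mm above the chute's top face when the handle is down. x is along the bolt, -y along the stem away from the bolt
- faceplate: loose round steel lathe faceplate, 110 mm across and 12 mm thick with a 44 mm boss, 40 mm high in all; origin at the centre of its underside; not needed
- blank: loose dark wood turning blank, upright disc 120 mm across, 70 mm high; origin at the centre of its underside; not needed
- blank2: loose pale wood turning blank, upright disc 90 mm across, 50 mm high; origin at the centre of its underside; not needed
- glue: loose white plastic bottle, 60 mm across, 170 mm tall; origin at the centre of its underside; not needed
- sander: loose cork sanding block, 110 x 60 x 35 mm; origin at the centre of its underside; not needed
- gouge: loose turning gouge lying on the table, wooden handle 200 mm and steel blade 160 mm, 32 mm thick; origin at table level under the joint of handle and blade; not needed
- offcut: loose wooden offcut, 200 x 50 x 45 mm; origin at the centre of its underside; not needed
- cover: loose flat aluminium cover plate with a bow handle, 90 (x) x 150 (y) x 10 mm, 0.26 to 0.40 kg; origin at the centre of its underside. Starts flat on the table on one side of the chute. It fits the opening either way round, 4 mm to spare on every side; on the ledge its top face is flush with the chute's
- chute: ochre cast-iron dust chute, fixed, 50 mm high; origin at table level under the middle of the opening, axes as opening. Its flat top reaches from x = -75 to 190 mm, y = -105 to 105 mm
- stud0: one of four steel studs, 12 mm thick, standing on the ledge at x = +-39, y = +-68 mm of opening (this one at -39, -68). They start 3 to 6 mm proud of the ledge, at differing heights. Each sinks under about 4.5 N and stays where it is pushed, so the laid cover sits proud and crooked until it is pressed down onto the ledge. Origin on the stud's axis, 6 mm below its top
- housing: steel bolt housing on the chute's top face, fixed, from x = 66 to 183 mm, y = -38 to 28 mm of opening, at most 38 mm high. Origin and axes as chute. Its rail, 20 to 28 mm from the bolt's axis on the -y side, has one notch for the handle at each end of the travel
Mind the look-alikes: they are no part of the job. What is shaped like the cover but orange or purple is not meant.

How it is judged:
By the outcome, as a careful person would: the job done as asked, in the order asked, and still so for the second after the job is handed in, with the robot touching nothing.
It also fails if it takes over 72 s, if anything falls off the work surface, if the arm or the gripper's body presses on something with over 40 N, if the wrist force passes 120 N, or if a joint passes its speed limit or range.

ROBOT

A 6-joint arm with a two-finger parallel gripper is mounted at the origin on the work surface. World frame = base frame: x ahead of the robot, y to its left, z up, the work surface at z = 0. Lengths are in m, angles in degrees, forces in N, time in s.
With the tool pointing down it reaches from about 0.325 to 0.9 m from the base axis. Payload 6.1 kg.
Tool frame: the origin (TCP) lies at the very end of the fingers, on their centre line; the grasp point (between the pads) lies 19 mm behind it; z points along the fingers, y is the line along which they close (so a half turn about z gives the same grasp; the last joint's range is limited). The gripper opens to 85 mm and grips with 20 to 120 N. Pads are 22 mm wide; open, the fingers measure 114 mm over their backs; the gripper's body (76 mm by 85 mm) begins 54 mm behind the grasp point. The pads swing forward as they close: fully open they stand 13 mm farther back than shut.
Start: joints at [66.114, 12.628, 87.462, -0, 79.91, -7.225], TCP at [0.179, 0.599, 0.231] pointing down, gripper open.
Joint ranges: [-170.65, 170.65], [-52.31, 119.04], [5.05, 147.46], [-71.25, 251.25], [11.57, 151.72], [-153.62, 153.62]. Speed limits (degrees/s): [147.25, 147.25, 172.46, 180, 180, 180].

INTERFACE

Orientations are given as a 3x3 rotation matrix whose columns are the frame's x, y, z axes.
In Python, from cell import telemetry, optics, workorder gives the robot as it stands.
- The arm moves only by the tool move_arm, never from a script. Its argument "motion" is a list of rows, each an object with "twist": the turn, a rotation vector about the tool's x, y, z in degrees, a list of three; "offset": the shift along the tool's x, y, z in cm, a list of three; "grip": the finger opening in cm, from 0 to 8.54. A call has 1 to 5 rows; each row is the pose to reach, as a shift and turn from the pose commanded when the call began, along the tool's axes at that moment; what a row does not reach only later rows make up. A row lasts 1/12 s, in which the tool goes at most 41.7 mm and 7.16 degrees, less where a joint would pass 70% of its speed; a pose out of reach is approached as far as the arm can. A call with a gripper value outside its range is refused whole. The fingers move at their own pace and stop on an object; "newtons" is the grip in N (left out, the last holds). Time passes only in rows, so rows that repeat a pose let the fingers close. It gives the time, the measured TCP pose, the force, the opening and the grip force at its end, in the units of the state.
- telemetry.read_state(): the state, without advancing time (a new reading comes with each control period).
- optics.read_camera(name): name is "side" or "top"; returns (picture, depth): 480x640x3 uint8, red, green, blue; 480x640 float32, m along the optical axis (not along the pixel's ray), 0 where there is no reading.
- optics.camera_params(name): a dict with "intrinsics" (3x3 intrinsics, pixels), "rvec" (rotation vector, rad) and "tvec" (3), from world to camera coordinates, as OpenCV has them. Camera axes: x right, y down, z forward; pixel columns grow to the right and rows downward; lengths in m; the calibration is good to about 2 mm. A picture is of the moment at which its call begins. camera_params takes no time and is no camera call.
- workorder.sign_off(): hands the job in; it is judged then, once.
Trained networks look in the newest picture that a camera, given by its name, has taken for a name from the list of things; names that differ only in an ending like _2 or _b are one class to them, and where a whole thing is asked for, a point or a joint stands for the part that bears it (a point fixed in the world has none). Each returns a list of dicts, best first, with "confidence" (0 to 1); they miss things now and then, are a little off and sometimes report something else, mostly with a low value. They report only what shows in the picture. A call takes as long as a camera call. They do not tell look-alikes from the thing itself.
- optics.boxes_of(target, camera): "uv" ([column, row] in pixels, amid what is visible of it).
- optics.pinpoint(target, camera): "uv" ([column, row] in pixels: a listed point, or the origin of a listed thing).
The state is a dict: "clock": time; "q": joint angles; "joint_velocities": joint speeds; "effort": joint torques, N m; "eef_pos": TCP position; "tcp_rot": TCP orientation; "wrist_force": force on the tool from outside, world axes, zero at the start; "ft_torque": the same for the moment, N m; "gripper_width": opening from 0.0 (shut) to 1.0 (fully open); "finger_force": force on a finger pad.
Only numpy, scipy, OpenCV 4.12 (cv2) and the standard library are available. Lean on these libraries where they do the work, as an engineer would, in place of code of your own. Each camera call takes 0.05 s, during which the arm holds its last target. There are 200 camera calls.

## Working session

There is one attempt and no reset: what is moved stays moved. The work goes in short steps, Python scripts to look and compute and a tool call to move; the robot and the scene stay as the last step left them, time stands still between calls to the robot, and variables do not carry over. Pictures are saved under pics/ and viewed, at most 10 in all, crops included, and the job is handed in when it is done.

Besides the shell and the picture viewer there is one more tool, called after ">>>" by a JSON object that holds its "op" and its "data", one argument or row to a line. move_arm: Moves the arm, as the interface text tells. Its arguments: {"type":"object","properties":{"motion":{"type":"array"},"newtons":{"type":"number"}},"required":["motion"]}

```bash
mkdir -p pics; cat > h.py <<'E'
import numpy as np, cv2
from cell import telemetry, optics, workorder
def P(n):
    p=optics.camera_params(n); R=cv2.Rodrigues(np.array(p["rvec"],float))[0]
    return np.array(p["intrinsics"],float),R,np.array(p["tvec"],float).ravel()
def ray(n,uv):
    K,R,t=P(n); d=R.T@np.linalg.inv(K)@[uv[0],uv[1],1.]; return -R.T@t,d
def atz(n,uv,z):
    o,d=ray(n,uv); return o+d*(z-o[2])/d[2]
def dep(n,uv,D):
    o,d=ray(n,uv); u,v=int(round(uv[0])),int(round(uv[1])); w=D[max(v-1,0):v+2,max(u-1,0):u+2]; w=w[w>0]
    return o+d*np.median(w) if w.size else None
def tri(a,ua,b,ub):
    o1,d1=ray(a,ua);o2,d2=ray(b,ub)
    s=np.linalg.lstsq(np.c_[d1,-d2],o2-o1,rcond=None)[0]
    p,q=o1+s[0]*d1,o2+s[1]*d2; return (p+q)/2,np.linalg.norm(p-q)
def proj(n,X):
    K,R,t=P(n); c=K@(R@np.asarray(X,float)+t); return c[:2]/c[2]
E
python3 - <<'E'
from h import *
np.set_printoptions(precision=4,suppress=True)
for n in("top","side"):
    im,D=optics.read_camera(n); cv2.imwrite(f"pics/{n}0.png",im[:,:,::-1]); np.save(f"{n}0.npy",D)
    print(n,"campos",-P(n)[1].T@P(n)[2], "fwd", P(n)[1][2])
    for t in("opening","cover_grip","cover","handle_grip","stud0","chute","housing"):
        for r in optics.pinpoint(t,n)[:4]: print(n,t,np.round(r["uv"],1),round(r["confidence"],2),dep(n,r["uv"],D) if 0<=r["uv"][0]<640 and 0<=r["uv"][1]<480 else None)
s=telemetry.read_state(); print(s)
E
```

```text
top campos [ 0.3336 -0.0647  1.4329] fwd [ 0.1301 -0.0049 -0.9915]
top opening [311.2 247.8] 0.8 [ 0.4892 -0.0439  0.004 ]
top cover_grip [494.8 218.2] 0.93 [ 0.593  -0.6056  0.045 ]
top cover_grip [384.6 252.8] 0.87 [ 0.4773 -0.2694  0.0336]
top cover_grip [362.7 308.7] 0.58 [ 0.3063 -0.2045  0.0411]
top cover_grip [309.8 247.3] 0.54 [ 0.4907 -0.0395  0.0037]
top cover [362.  306.6] 0.95 [ 0.3126 -0.2019  0.0443]
top cover [489.5 218.4] 0.93 [ 0.5979 -0.6016  0.0124]
top cover [385.1 253.7] 0.78 [ 0.4766 -0.274   0.013 ]
top handle_grip [325.3 216.9] 0.64 [ 0.5756 -0.0843  0.0764]
top stud0 [142.6 271.8] 0.54 [0.397  0.4587 0.0478]
top chute [307.6 249.3] 0.88 [ 0.4842 -0.0328  0.0036]
side campos [-0.0199 -0.8428  0.9119] fwd [ 0.4127  0.6297 -0.6582]
side opening [310.1 238.7] 0.68 [0.5228 0.0157 0.0018]
side cover_grip [363.4 302.5] 0.83 [ 0.4787 -0.2786  0.0401]
side cover_grip [286.3 318.5] 0.82 [ 0.3053 -0.2164  0.0405]
side cover_grip [510.2 384.2] 0.77 [ 0.587  -0.6135  0.0403]
side cover [291.2 327.6] 0.89 [ 0.3125 -0.223   0.0091]
side cover [363.7 310.7] 0.69 [ 0.4814 -0.2789  0.0087]
side cover [502.2 394.1] 0.66 [ 0.5769 -0.611   0.0095]
side handle_grip [347.  230.1] 0.48 [ 0.5759 -0.0831  0.0774]
side chute [307.5 255.8] 0.57 [ 0.4773 -0.0405  0.0045]
side chute [282.  156.4] 0.25 [0.651  0.3777 0.0394]
{'clock': 0.8, 'q': array([66.1139, 12.6277, 87.4601, -0.001 , 79.912 , -7.2253]), 'joint_velocities': array([-0.1341, -0.075 , -0.1155,  0.0247, -0.0925, -0.017 ]), 'effort': array([  0.    , -49.6784, -38.971 ,  -0.0001,   0.0006,  -0.    ]), 'eef_pos': array([0.1792, 0.5988, 0.2313]), 'tcp_rot': array([[-0.958 ,  0.2867,  0.    ],
       [ 0.2867,  0.958 , -0.    ],
       [-0.    ,  0.    , -1.    ]]), 'wrist_force': array([-0.0814,  0.1532,  0.4652]), 'ft_torque': array([ 0.048 ,  0.0648, -0.0196]), 'finger_force': 0.0, 'gripper_width': 0.9987001477329877}
```

View pics/top0.png

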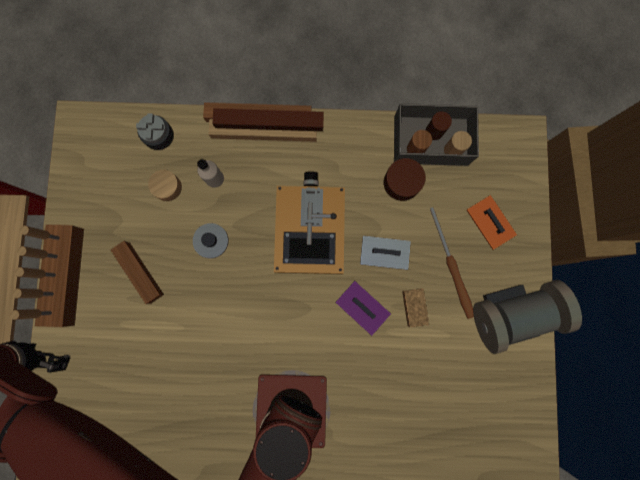

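View pics/side0.png

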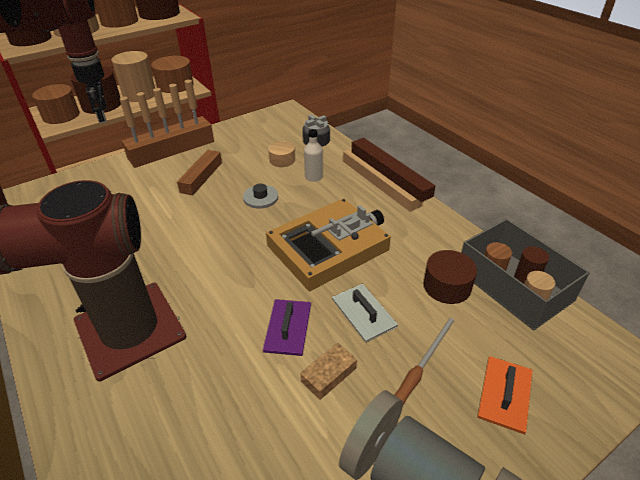

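The top view shows the grey cover at (385,252), with the purple and orange look-alikes at (363,308) and (491,222). The chute is at (310,240), with the opening at (309,248), the bolt pointing up the picture and the handle ball at (333,216). The side view agrees: cover at (363,305), opening at (312,245), handle ball at about (355,236).

```bash
python3 - <<'E'
from h import *
np.set_printoptions(precision=4,suppress=True)
def cloud(n,D):
    K,R,t=P(n); v,u=np.mgrid[:480,:640]; c=np.stack([u,v,np.ones_like(u)],-1)@np.linalg.inv(K).T*D[...,None]
    return (c-t)@R
def rect(X):
    (c,s,a)=cv2.minAreaRect((X[:,:2]*1000).astype(np.float32)); return np.round(c,1),np.round(s,1),round(a,2)
for n in("top","side"):
    im=cv2.imread(f"pics/{n}0.png"); X=cloud(n,np.load(f"{n}0.npy")); hsv=cv2.cvtColor(im,cv2.COLOR_BGR2HSV)
    x,y,z=X[...,0],X[...,1],X[...,2]
    # chute top
    roi=(x>.38)&(x<.72)&(y>-.18)&(y<.1)
    m=roi&(z>.042)&(z<.058)&(hsv[...,1]>120)
    print(n,"chute",rect(X[m]),np.median(z[m]),m.sum())
    m=roi&(z<.03)&(x<.54)&(abs(y+.04)<.075)&(x>.44)
    print(n,"hole",rect(X[m]),np.median(z[m]))
    m=roi&(z>.07); print(n,"handle/bolt pts",rect(X[m]),m.sum())
    m=m&(y<-.075); print(n,"handle",X[m].mean(0),X[m].min(0),X[m].max(0),m.sum())
    m=roi&(z>.066)&(x<.55); print(n,"rod",X[m].mean(0),X[m].min(0),X[m].max(0),m.sum())
    roi=(x>.40)&(x<.56)&(y>-.38)&(y<-.17)&(hsv[...,1]<70)
    m=roi&(z>.004)&(z<.06); print(n,"cover",rect(X[m]),m.sum())
    m=roi&(z>.028)&(z<.06); print(n,"bar",rect(X[m]),X[m].mean(0),np.percentile(z[m],[10,90]),m.sum())
print(tri("top",(384.6,252.8),"side",(363.4,302.5)))
print(tri("top",(325.3,216.9),"side",(347,230.1)))
print(tri("top",(311.2,247.8),"side",(310.1,238.7)))
for n in("top","side"):
    im=cv2.imread(f"pics/{n}0.png"); c=im[175:285,260:420] if n=="top" else im[190:340,255:405]
    cv2.imwrite(f"pics/c_{n}.png",cv2.resize(c,None,fx=5 if n=="top" else 4,fy=5 if n=="top" else 4,interpolation=cv2.INTER_CUBIC))
E
```

```text
top chute (array([564.3, -36.7]), array([306.5, 210.5]), 0.21) 0.05103585571390476 3264
top hole (array([490. , -36.8]), array([ 61.5, 125.3]), 1.16) 0.004994179219578036
top handle/bolt pts (array([580.2, -70.2]), array([172.,  92.]), 0.19) 430
top handle [ 0.5795 -0.0975  0.0824] [ 0.5722 -0.1161  0.0746] [ 0.5908 -0.0771  0.088 ] 64
top rod [ 0.5217 -0.0373  0.0821] [ 0.4941 -0.044   0.0727] [ 0.5498 -0.0304  0.091 ] 95
top cover (array([ 481.9, -274.6]), array([151. ,  92.5]), 85.16) 1380
top bar (array([ 483. , -274.2]), array([82.8, 14.7]), 84.94) [ 0.4824 -0.2738  0.0433] [0.0395 0.0469] 138
side chute (array([564.1, -39.1]), array([216.9, 311.5]), 89.92) 0.04818203636975799 3031
side hole (array([503.5, -23.3]), array([116.6,  62.5]), 88.12) 0.0023744586257089147
side handle/bolt pts (array([581.3, -71.4]), array([171.8,  96.4]), 7.57) 514
side handle [ 0.5774 -0.1001  0.079 ] [ 0.5705 -0.1206  0.0701] [ 0.5898 -0.075   0.0872] 79
side rod [ 0.5199 -0.0417  0.0781] [ 0.4911 -0.0484  0.0697] [ 0.5498 -0.0322  0.0854] 106
side cover (array([ 481.8, -276.8]), array([153.1,  92.1]), 85.1) 1878
side bar (array([ 481.7, -275.6]), array([87.8, 16.4]), 85.04) [ 0.48   -0.2798  0.0393] [0.0324 0.0431] 229
(array([ 0.4805, -0.2716,  0.0313]), np.float64(0.006890738905194054))
(array([ 0.5751, -0.0842,  0.0786]), np.float64(0.00019185021491442607))
(array([ 0.4832, -0.0453,  0.0668]), np.float64(0.001862420997408754))
```

View pics/c_top.png

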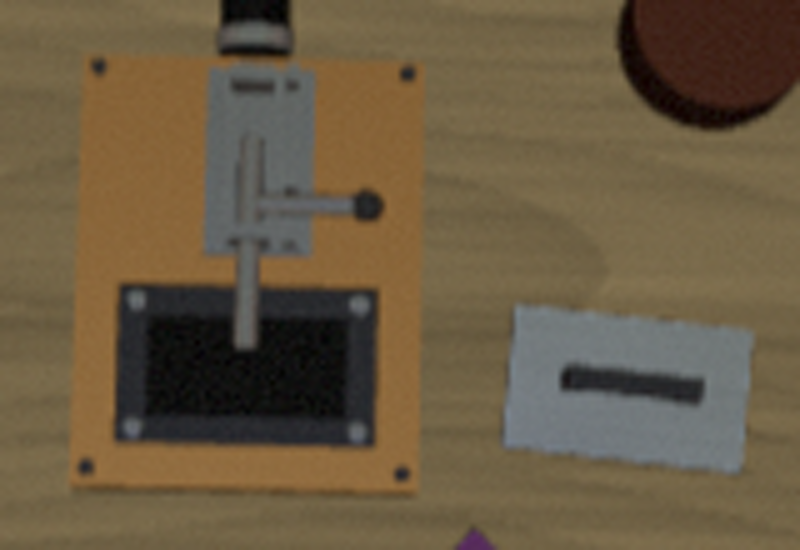

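The crop shows the chute's top corners near (85,58), (425,62), (417,493) and (72,487). The opening's corners are near (120,285), (378,290), (373,446) and (115,440), the studs are in its corners, and the handle runs from (262,203) to its ball at (368,206).

```bash
python3 - <<'E'
from h import *
np.set_printoptions(precision=4,suppress=True)
f=lambda p:((p[0]+.5)/5-.5+260,(p[1]+.5)/5-.5+175)
for L in ([(85,58),(425,62),(417,493),(72,487)],[(120,285),(378,290),(373,446),(115,440)]):
    Q=np.array([atz("top",f(p),.05) for p in L])[:,:2]; print(Q,Q.mean(0), "yaws",[round(float(np.degrees(np.arctan2(*(Q[a]-Q[b])[[1,0]]))),2) for a,b in((0,3),(1,2),(0,1),(3,2))])
print("ball",atz("top",f((368,206)),.076),"stemroot",atz("top",f((262,203)),.076),"rod tip",atz("top",f((246,348)),.076))
E
```

```text
[[ 0.6716  0.0678]
 [ 0.6756 -0.1415]
 [ 0.4103 -0.1425]
 [ 0.4078  0.0647]] [ 0.5413 -0.0379] yaws [0.66, 0.22, 91.08, 90.68]
[[ 0.5312  0.0407]
 [ 0.5328 -0.1161]
 [ 0.4378 -0.1154]
 [ 0.4368  0.0401]] [ 0.4847 -0.0377] yaws [0.42, -0.41, 90.6, 90.35]
ball [ 0.5798 -0.1079  0.076 ] stemroot [ 0.5796 -0.0443  0.076 ] rod tip [ 0.4919 -0.0375  0.076 ]
```

View pics/c_side.png

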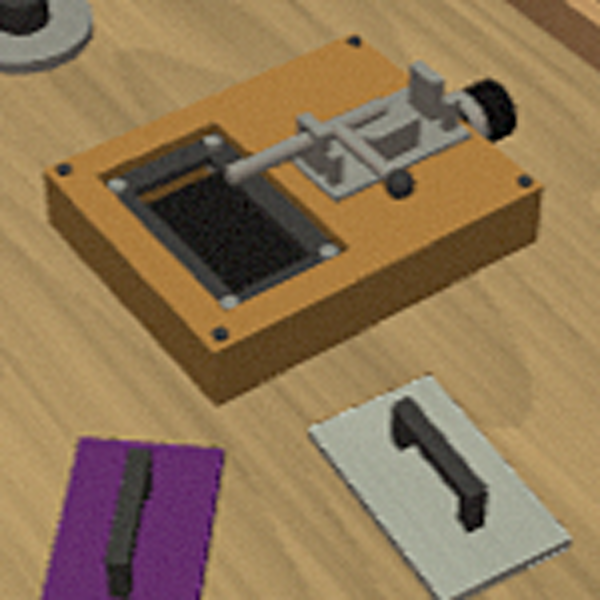

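The side crop shows the bolt shot over the opening, the handle level with its ball at (400,183), and the bar standing upright on the grey cover. The estimates agree: opening at (0.485, -0.038) with yaw about 0.5°, handle grip at (0.579, -0.086, 0.076), cover bar at (0.482, -0.275). Next I plan the approach to the handle.

```bash
cat > plan.py <<'E'
from h import *
from scipy.spatial.transform import Rotation as Ro
def down(yaw_y):  # tool y at this yaw, pointing down
    a=np.radians(yaw_y); y=np.array([np.cos(a),np.sin(a),0]); z=np.array([0,0,-1.]); return np.c_[np.cross(y,z),y,z]
def step(p,R,q,S):
    return np.round(R.T@(np.array(q)-p)*100,2),np.round(Ro.from_matrix(R.T@S).as_rotvec(degrees=True),1)
def cur(): s=telemetry.read_state(); return np.array(s["eef_pos"]),np.array(s["tcp_rot"])
def path(q,S,n):
    p,R=cur(); w=Ro.from_matrix(R.T@S).as_rotvec(); P0,R0=p,R
    for k in range(1,n+1):
        P1=p+(np.array(q)-p)*k/n; R1=R@Ro.from_rotvec(w*k/n).as_matrix()
        print(k,*step(P0,R0,P1,R1)); P0,R0=P1,R1
E
python3 -c "
from plan import *
path([.579,-.086,.16],down(.5),4)"
```

```text
1 [-14.48 -13.53   1.78] [ 0.   0.  18.2]
2 [-17.99  -8.33   1.78] [ 0.   0.  18.2]
3 [-19.69  -2.29   1.78] [ 0.   0.  18.2]
4 [-19.42   3.98   1.78] [ 0.   0.  18.2]
```

>>> {"op": "move_arm", "data": {
  "motion": [
    {"twist": [0, 0, 3.6], "offset": [-2.9, -2.7, 0.36], "grip": 5},
    {"twist": [0, 0, 7.3], "offset": [-5.8, -5.4, 0.7], "grip": 5},
    {"twist": [0, 0, 10.9], "offset": [-8.7, -8.1, 1.1], "grip": 5},
    {"twist": [0, 0, 14.6], "offset": [-11.6, -10.8, 1.4], "grip": 5},
    {"twist": [0, 0, 18.2], "offset": [-14.5, -13.5, 1.8], "grip": 5}
  ],
  "newtons": 40
}}

```text
clock: 1.22
eef_pos: [0.2799, 0.4264, 0.2133]
tcp_rot: [[-0.819, 0.574, 0.0], [0.574, 0.819, 0.0], [-0.0, 0.001, -1.0]]
wrist_force: [1.0, -0.5, -0.1]
gripper_width: 0.585
finger_force: 0.0
```

>>> {"op": "move_arm", "data": {
  "motion": [
    {"twist": [0, 0, 3.6], "offset": [-3.6, -1.7, 0.36], "grip": 5},
    {"twist": [0, 0, 7.3], "offset": [-7.2, -3.3, 0.7], "grip": 5},
    {"twist": [0, 0, 10.9], "offset": [-10.8, -5, 1.1], "grip": 5},
    {"twist": [0, 0, 14.6], "offset": [-14.4, -6.6, 1.4], "grip": 5},
    {"twist": [0, 0, 18.2], "offset": [-18, -8.3, 1.8], "grip": 5}
  ]
}}

```text
clock: 1.63
eef_pos: [0.3805, 0.2553, 0.1957]
tcp_rot: [[-0.599, 0.801, 0.001], [0.801, 0.599, 0.001], [-0.0, 0.001, -1.0]]
wrist_force: [1.8, 0.1, 0.2]
gripper_width: 0.584
finger_force: 0.0
```

>>> {"op": "move_arm", "data": {
  "motion": [
    {"twist": [0, 0, 3.6], "offset": [-3.9, -0.5, 0.36], "grip": 5},
    {"twist": [0, 0, 7.3], "offset": [-7.9, -0.9, 0.7], "grip": 5},
    {"twist": [0, 0, 10.9], "offset": [-11.8, -1.4, 1.1], "grip": 5},
    {"twist": [0, 0, 14.6], "offset": [-15.8, -1.8, 1.4], "grip": 5},
    {"twist": [0, 0, 18.2], "offset": [-19.7, -2.3, 1.8], "grip": 5}
  ]
}}

```text
clock: 2.05
eef_pos: [0.4807, 0.0836, 0.1777]
tcp_rot: [[-0.318, 0.948, 0.001], [0.948, 0.318, 0.0], [-0.0, 0.001, -1.0]]
wrist_force: [0.5, 0.7, 0.7]
gripper_width: 0.583
finger_force: 0.0
```

>>> {"op": "move_arm", "data": {
  "motion": [
    {"twist": [0, 0, 3.6], "offset": [-3.9, 0.8, 0.36], "grip": 5},
    {"twist": [0, 0, 7.3], "offset": [-7.8, 1.6, 0.7], "grip": 5},
    {"twist": [0, 0, 10.9], "offset": [-11.7, 2.4, 1.1], "grip": 5},
    {"twist": [0, 0, 14.6], "offset": [-15.5, 3.2, 1.4], "grip": 5},
    {"twist": [0, 0, 18.2], "offset": [-19.4, 4, 1.8], "grip": 5}
  ]
}}

```text
clock: 2.47
eef_pos: [0.5807, -0.0872, 0.1594]
tcp_rot: [[-0.006, 1.0, 0.001], [1.0, 0.006, -0.0], [-0.0, 0.001, -1.0]]
wrist_force: [1.2, 0.6, -1.1]
gripper_width: 0.586
finger_force: 0.0
```

```bash
python3 -c "
from plan import *
s=telemetry.read_state(); print(s['clock'],s['eef_pos'],s['q'],s['gripper_width'],s['wrist_force'])
path([.579,-.086,.060],down(.5),1)"
```

```text
2.4667 [ 0.58069613 -0.08724837  0.15939732] [-1.62417970e+01  1.09593910e+01  9.73602371e+01  8.95425400e-03
  7.16458144e+01 -1.65823238e+01] 0.5858258401010373 [ 1.15212375  0.58192981 -1.11944583]
1 [ 0.13 -0.18  9.94] [ 0.   0.  -0.2]
```

>>> {"op": "move_arm", "data": {
  "motion": [
    {"twist": [0, 0, 0], "offset": [0.13, -0.18, 2.5], "grip": 5},
    {"twist": [0, 0, 0], "offset": [0.13, -0.18, 5.0], "grip": 5},
    {"twist": [0, 0, 0], "offset": [0.13, -0.18, 7.5], "grip": 5},
    {"twist": [0, 0, 0], "offset": [0.13, -0.18, 9], "grip": 5},
    {"twist": [0, 0, 0], "offset": [0.13, -0.18, 9.8], "grip": 5}
  ]
}}

```text
clock: 2.88
eef_pos: [0.5762, -0.0837, 0.0584]
tcp_rot: [[-0.009, 1.0, -0.004], [1.0, 0.009, 0.001], [0.001, -0.004, -1.0]]
wrist_force: [-0.6, -0.2, -0.5]
gripper_width: 0.585
finger_force: 0.0
```

>>> {"op": "move_arm", "data": {
  "motion": [
    {"twist": [0, 0, 0], "offset": [0, 0, 0], "grip": 3},
    {"twist": [0, 0, 0], "offset": [0, 0, 0], "grip": 2},
    {"twist": [0, 0, 0], "offset": [0, 0, 0], "grip": 1.5},
    {"twist": [0, 0, 0], "offset": [0, 0, 0], "grip": 0.8},
    {"twist": [0, 0, 0], "offset": [0, 0, 0], "grip": 0.8}
  ]
}}

```text
clock: 3.3
eef_pos: [0.5795, -0.0843, 0.0631]
tcp_rot: [[-0.01, 1.0, 0.003], [1.0, 0.01, -0.001], [-0.001, 0.003, -1.0]]
wrist_force: [-0.0, 0.1, 2.4]
gripper_width: 0.123
finger_force: 39.1
```

```bash
python3 -c "
from plan import *
s=telemetry.read_state(); print(s['clock'],s['eef_pos'],s['gripper_width']*8.54,s['wrist_force'],s['finger_force'])
im,D=optics.read_camera('side'); cv2.imwrite('pics/s1.png',cv2.resize(im[130:290,240:440],None,fx=4,fy=4)[:,:,::-1])
# arc about the axis, tool tilting with the handle
p,R=cur(); A=np.array([0,-.038,.076])
for th in (8,16,24,32,40):
    Q=Ro.from_rotvec([-th,0,0],degrees=True).as_matrix(); A[0]=p[0]
    print(th,*step(p,R,A+Q@(p-A),Q@R))
"
```

```text
3.3 [ 0.57946385 -0.08425744  0.06312652] 1.0521240699006134 [-0.04892127  0.11675167  2.38413956] 39.11278009414673
8 [-0.14  0.   -0.66] [ 0.1 -8.  -0. ]
16 [-0.18  0.   -1.33] [  0.2 -16.   -0.1]
24 [-0.13  0.01 -1.99] [  0.2 -24.   -0.1]
32 [ 0.02  0.01 -2.65] [  0.3 -32.   -0.1]
40 [ 0.25  0.01 -3.28] [  0.4 -40.   -0.1]
```

View pics/s1.png

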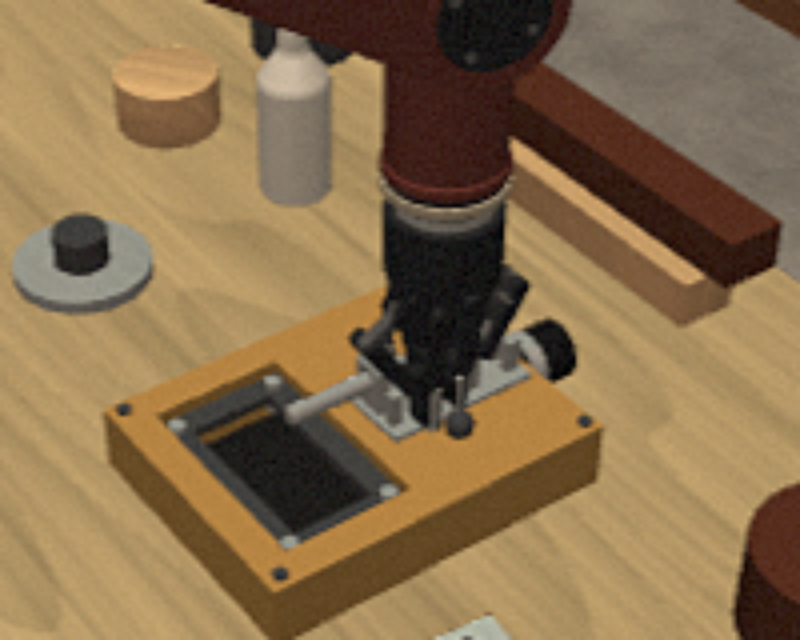

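The picture shows the fingers closed on the stem at about (435,390), just inside the ball at (459,424). Next I lift in an arc about the bolt's axis.

>>> {"op": "move_arm", "data": {
  "motion": [
    {"twist": [0, -4, 0], "offset": [-0.08, 0, -0.33], "grip": 0.8},
    {"twist": [0, -8, 0], "offset": [-0.14, 0, -0.66], "grip": 0.8},
    {"twist": [0, -12, 0], "offset": [-0.17, 0, -1.0], "grip": 0.8},
    {"twist": [0, -16, 0], "offset": [-0.18, 0, -1.33], "grip": 0.8},
    {"twist": [0, -20, 0], "offset": [-0.16, 0, -1.66], "grip": 0.8}
  ]
}}

```text
clock: 3.77
eef_pos: [0.579, -0.086, 0.0796]
tcp_rot: [[-0.008, 1.0, 0.006], [0.938, 0.009, -0.346], [-0.346, 0.003, -0.938]]
wrist_force: [-1.4, -1.1, 0.5]
gripper_width: 0.12
finger_force: 39.1
```

>>> {"op": "move_arm", "data": {
  "motion": [
    {"twist": [0, -4, 0], "offset": [-0.08, 0, -0.33], "grip": 0.8},
    {"twist": [0, -8, 0], "offset": [-0.14, 0, -0.66], "grip": 0.8},
    {"twist": [0, -12, 0], "offset": [-0.17, 0, -1.0], "grip": 0.8},
    {"twist": [0, -16, 0], "offset": [-0.18, 0, -1.33], "grip": 0.8},
    {"twist": [0, -20, 0], "offset": [-0.16, 0, -1.66], "grip": 0.8}
  ]
}}

```text
clock: 4.18
eef_pos: [0.579, -0.0817, 0.0961]
tcp_rot: [[-0.005, 1.0, 0.008], [0.763, 0.01, -0.646], [-0.646, 0.003, -0.763]]
wrist_force: [-2.7, -2.2, 1.5]
gripper_width: 0.121
finger_force: 39.1
```

```bash
python3 -c "
from plan import *
s=telemetry.read_state(); print(s['clock'],s['eef_pos'],s['gripper_width']*8.54,s['wrist_force'],s['finger_force'])
p,R=cur(); print(R)
a=np.radians(.5)
for d in (.06,.065): print(step(p,R,p+d*np.array([np.cos(a),np.sin(a),0]),R))
"
```

```text
4.1833 [ 0.57897725 -0.08174028  0.09608049] 1.0324795792705606 [-2.73764699 -2.15027791  1.48821019] 39.13574516773224
[[-0.005441    0.99995053  0.00832719]
 [ 0.76297558  0.00953416 -0.64635699]
 [-0.64640441  0.00283661 -0.76298971]]
(array([0.01, 6.  , 0.02]), array([0., 0., 0.]))
(array([0.01, 6.5 , 0.02]), array([0., 0., 0.]))
```

>>> {"op": "move_arm", "data": {
  "motion": [
    {"twist": [0, 0, 0], "offset": [0, 1, 0], "grip": 0.8},
    {"twist": [0, 0, 0], "offset": [0, 2.2, 0], "grip": 0.8},
    {"twist": [0, 0, 0], "offset": [0, 3.6, 0], "grip": 0.8},
    {"twist": [0, 0, 0], "offset": [0, 4.8, 0], "grip": 0.8},
    {"twist": [0, 0, 0], "offset": [0, 5.6, 0], "grip": 0.8}
  ]
}}

```text
clock: 4.6
eef_pos: [0.6352, -0.0816, 0.0956]
tcp_rot: [[-0.006, 1.0, 0.007], [0.765, 0.009, -0.644], [-0.644, 0.001, -0.765]]
wrist_force: [-3.6, -2.8, 5.5]
gripper_width: 0.124
finger_force: 39.4
```

>>> {"op": "move_arm", "data": {
  "motion": [
    {"twist": [0, 0, 0], "offset": [0, 0.2, 0], "grip": 0.8},
    {"twist": [0, 0, 0], "offset": [0, 0.4, 0], "grip": 0.8},
    {"twist": [0, 0, 0], "offset": [0, 0.6, 0], "grip": 0.8},
    {"twist": [0, 0, 0], "offset": [0, 0.6, 0], "grip": 0.8}
  ]
}}

```text
clock: 4.93
eef_pos: [0.6405, -0.0816, 0.0955]
tcp_rot: [[-0.006, 1.0, 0.007], [0.765, 0.009, -0.644], [-0.644, 0.001, -0.765]]
wrist_force: [-0.3, -2.6, 5.2]
gripper_width: 0.125
finger_force: 39.4
```

>>> {"op": "move_arm", "data": {
  "motion": [
    {"twist": [0, 0, 0], "offset": [0, 0.1, 0], "grip": 0.8},
    {"twist": [0, 0, 0], "offset": [0, 0.2, 0], "grip": 0.8},
    {"twist": [0, 0, 0], "offset": [0, 0.2, 0], "grip": 0.8}
  ]
}}

```text
clock: 5.18
eef_pos: [0.6421, -0.0817, 0.0955]
tcp_rot: [[-0.006, 1.0, 0.006], [0.765, 0.009, -0.644], [-0.644, 0.001, -0.765]]
wrist_force: [-1.3, -3.3, 6.0]
gripper_width: 0.122
finger_force: 39.4
```

>>> {"op": "move_arm", "data": {
  "motion": [
    {"twist": [0, 0, 0], "offset": [0, 0.1, 0], "grip": 0.8},
    {"twist": [0, 0, 0], "offset": [0, 0.1, 0], "grip": 0.8}
  ]
}}

```text
clock: 5.35
eef_pos: [0.6422, -0.0818, 0.0953]
tcp_rot: [[-0.006, 1.0, 0.004], [0.765, 0.008, -0.644], [-0.644, -0.001, -0.765]]
wrist_force: [-4.1, -3.2, 7.1]
gripper_width: 0.124
finger_force: 39.5
```

>>> {"op": "move_arm", "data": {
  "motion": [
    {"twist": [0, 0, 0], "offset": [0, 0.1, 0], "grip": 0.8},
    {"twist": [0, 0, 0], "offset": [0, 0.1, 0], "grip": 0.8}
  ]
}}

```text
clock: 5.52
eef_pos: [0.6422, -0.082, 0.095]
tcp_rot: [[-0.007, 1.0, 0.002], [0.764, 0.006, -0.645], [-0.645, -0.003, -0.764]]
wrist_force: [-8.0, -3.6, 8.2]
gripper_width: 0.122
finger_force: 39.7
```

>>> {"op": "move_arm", "data": {
  "motion": [
    {"twist": [0, 0, 0], "offset": [0, -0.15, 0], "grip": 0.8},
    {"twist": [0, 0, 0], "offset": [0, -0.3, 0], "grip": 0.8},
    {"twist": [0, 0, 0], "offset": [0, -0.3, 0], "grip": 0.8}
  ]
}}

```text
clock: 5.77
eef_pos: [0.6417, -0.0815, 0.0957]
tcp_rot: [[-0.006, 1.0, 0.008], [0.765, 0.01, -0.644], [-0.644, 0.002, -0.765]]
wrist_force: [0.2, -3.9, 5.8]
gripper_width: 0.121
finger_force: 39.5
```

>>> {"op": "move_arm", "data": {
  "motion": [
    {"twist": [0, 4, 0], "offset": [0.1, 0, 0.32], "grip": 0.8},
    {"twist": [0, 8, 0], "offset": [0.23, 0, 0.63], "grip": 0.8},
    {"twist": [0, 12, 0], "offset": [0.37, 0, 0.93], "grip": 0.8},
    {"twist": [0, 16, 0], "offset": [0.54, 0, 1.23], "grip": 0.8},
    {"twist": [0, 20, 0], "offset": [0.72, 0, 1.5], "grip": 0.8}
  ]
}}

```text
clock: 6.18
eef_pos: [0.6416, -0.0856, 0.0792]
tcp_rot: [[-0.008, 1.0, 0.005], [0.94, 0.01, -0.34], [-0.34, 0.002, -0.94]]
wrist_force: [-2.3, -2.7, 2.8]
gripper_width: 0.123
finger_force: 39.5
```

>>> {"op": "move_arm", "data": {
  "motion": [
    {"twist": [0, 4, 0], "offset": [0.1, -0.1, 0.32], "grip": 0.8},
    {"twist": [0, 8, 0], "offset": [0.23, -0.1, 0.63], "grip": 0.8},
    {"twist": [0, 12, 0], "offset": [0.37, -0.1, 0.93], "grip": 0.8},
    {"twist": [0, 16, 0], "offset": [0.54, -0.1, 1.23], "grip": 0.8},
    {"twist": [0, 19, 0], "offset": [0.67, -0.1, 1.43], "grip": 0.8}
  ]
}}

```text
clock: 6.6
eef_pos: [0.641, -0.084, 0.0631]
tcp_rot: [[-0.008, 1.0, 0.004], [1.0, 0.008, -0.014], [-0.014, 0.003, -1.0]]
wrist_force: [1.2, -0.5, 4.1]
gripper_width: 0.121
finger_force: 39.9
```

>>> {"op": "move_arm", "data": {
  "motion": [
    {"twist": [0, 0, 0], "offset": [0, 0, 0], "grip": 2.2},
    {"twist": [0, 0, 0], "offset": [0, 0, 0], "grip": 3.5},
    {"twist": [0, 0, 0], "offset": [0, 0, -1], "grip": 4},
    {"twist": [0, 0, 0], "offset": [0, 0, -3], "grip": 4},
    {"twist": [0, 0, 0], "offset": [0, 0, -6], "grip": 4}
  ]
}}

```text
clock: 7.02
eef_pos: [0.6374, -0.0809, 0.1198]
tcp_rot: [[-0.011, 1.0, -0.006], [1.0, 0.011, -0.017], [-0.017, -0.007, -1.0]]
wrist_force: [0.7, -0.7, -0.3]
gripper_width: 0.47
finger_force: 0.0
```

```bash
python3 -c "
from plan import *
s=telemetry.read_state(); print(s['clock'],s['eef_pos'],s['gripper_width']*8.54,s['wrist_force'],s['finger_force'])
print('via hop'); path([.52,-.22,.14],down(-4.9),1); path([.482,-.275,.10],down(-4.9),1)
im,D=optics.read_camera('side'); cv2.imwrite('pics/s2.png',cv2.resize(im[180:300,255:405],None,fx=5,fy=5)[:,:,::-1])
for r in optics.pinpoint('handle_grip','side')[:2]: print(r, dep('side',r['uv'],D))
"
```

```text
7.0167 [ 0.637436   -0.08089618  0.11976572] 4.011828345029345 [ 0.68155789 -0.67983164 -0.29315552] 0.0
via hop
1 [-13.82 -11.9   -1.71] [-0.3  1.   5.5]
1 [-19.21 -15.74   2.41] [-0.3  1.   5.5]
{'uv': [367.8, 220.7], 'confidence': 0.54} [ 0.64206506 -0.0871878   0.08064641]
{'uv': [416.4, 368.5], 'confidence': 0.43} [ 0.46617461 -0.47451884  0.02560907]
```

View pics/s2.png

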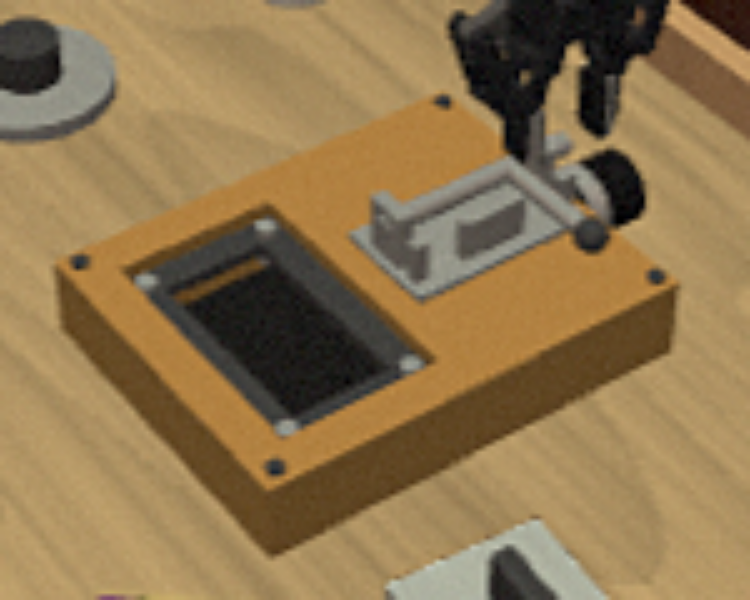

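The bolt is drawn, with the handle level in the rear notch (ball at (592,235), rod end at (385,205)), and the opening is clear with its four studs visible. Now to the cover.

>>> {"op": "move_arm", "data": {
  "motion": [
    {"twist": [0, 0.2, 1.1], "offset": [-2.5, -2.1, -0.8], "grip": 5},
    {"twist": [-0.1, 0.4, 2.2], "offset": [-5.5, -4.8, -1.2], "grip": 5},
    {"twist": [-0.2, 0.6, 3.3], "offset": [-8.4, -7.2, -1.5], "grip": 5},
    {"twist": [-0.3, 0.8, 4.4], "offset": [-11.2, -9.6, -1.7], "grip": 5},
    {"twist": [-0.3, 1, 5.5], "offset": [-13.8, -11.9, -1.7], "grip": 5}
  ]
}}

```text
clock: 7.53
eef_pos: [0.5215, -0.2217, 0.1426]
tcp_rot: [[0.086, 0.996, 0.007], [0.996, -0.086, -0.002], [-0.001, 0.007, -1.0]]
wrist_force: [0.9, -0.7, 0.2]
gripper_width: 0.583
finger_force: 0.0
```

```bash
python3 -c "
from plan import *
s=telemetry.read_state(); print(s['clock'],s['eef_pos'])
path([.482,-.2755,.06],down(-4.9),1)"
```

```text
7.5333 [ 0.52152421 -0.22169129  0.14257369]
1 [-5.69 -3.53  8.24] [ 0.4  0.1 -0. ]
```

>>> {"op": "move_arm", "data": {
  "motion": [
    {"twist": [0, 0, 0], "offset": [-1.5, -1, 2], "grip": 5},
    {"twist": [0, 0, 0], "offset": [-3.2, -2, 4.3], "grip": 5},
    {"twist": [0, 0, 0], "offset": [-4.8, -3, 6.6], "grip": 5},
    {"twist": [0, 0, 0], "offset": [-5.7, -3.5, 8.2], "grip": 5},
    {"twist": [0, 0, 0], "offset": [-5.7, -3.5, 8.2], "grip": 5}
  ]
}}

```text
clock: 7.95
eef_pos: [0.4797, -0.274, 0.0558]
tcp_rot: [[0.087, 0.996, 0.0], [0.996, -0.087, 0.003], [0.003, -0.0, -1.0]]
wrist_force: [0.3, 1.3, 0.1]
gripper_width: 0.585
finger_force: 0.0
```

>>> {"op": "move_arm", "data": {
  "motion": [
    {"twist": [0, 0, 0], "offset": [0, 0, 0], "grip": 5},
    {"twist": [0, 0, 0], "offset": [0, 0, 0], "grip": 5}
  ]
}}

```text
clock: 8.12
eef_pos: [0.4843, -0.2747, 0.0606]
tcp_rot: [[0.085, 0.996, 0.007], [0.996, -0.085, -0.001], [-0.001, 0.007, -1.0]]
wrist_force: [0.4, 0.1, 1.2]
gripper_width: 0.585
finger_force: 0.0
```

```bash
python3 -c "
from plan import *
s=telemetry.read_state(); print(s['clock'],s['eef_pos'])
path([.482,-.2755,.020],down(-4.9),1)
im,D=optics.read_camera('side')
print([ (r['uv'],dep('side',r['uv'],D)) for r in optics.pinpoint('cover_grip','side')])"
```

```text
8.1167 [ 0.48425134 -0.27466784  0.06063178]
1 [-0.1  -0.25  4.06] [0.4 0.  0. ]
[([287.9, 317.6], array([ 0.31006566, -0.21550403,  0.03948523])), ([362.2, 303.4], array([ 0.47642488, -0.27727846,  0.03706749])), ([509.2, 383.3], array([ 0.58599639, -0.61138952,  0.04174405])), ([201.5, 173.0], array([0.39178102, 0.45028813, 0.0344691 ]))]
```

>>> {"op": "move_arm", "data": {
  "motion": [
    {"twist": [0.4, 0, 0], "offset": [-0.1, -0.2, 1], "grip": 5},
    {"twist": [0.4, 0, 0], "offset": [-0.1, -0.2, 2], "grip": 5},
    {"twist": [0.4, 0, 0], "offset": [-0.1, -0.2, 3], "grip": 5},
    {"twist": [0.4, 0, 0], "offset": [-0.1, -0.2, 3.6], "grip": 5},
    {"twist": [0.4, 0, 0], "offset": [-0.1, -0.2, 4.0], "grip": 5}
  ]
}}

```text
clock: 8.63
eef_pos: [0.4803, -0.2751, 0.0175]
tcp_rot: [[0.086, 0.996, -0.003], [0.996, -0.086, 0.002], [0.002, -0.003, -1.0]]
wrist_force: [0.2, 0.0, -0.0]
gripper_width: 0.589
finger_force: 0.0
```

>>> {"op": "move_arm", "data": {
  "motion": [
    {"twist": [0, 0, 0], "offset": [0, 0, 0], "grip": 3.5},
    {"twist": [0, 0, 0], "offset": [0, 0, 0], "grip": 2.2},
    {"twist": [0, 0, 0], "offset": [0, 0, 0], "grip": 1.6},
    {"twist": [0, 0, 0], "offset": [0, 0, 0], "grip": 0.8},
    {"twist": [0, 0, 0], "offset": [0, 0, 0], "grip": 0.8}
  ],
  "newtons": 70
}}

```text
clock: 9.05
eef_pos: [0.4816, -0.2762, 0.0199]
tcp_rot: [[0.087, 0.996, -0.0], [0.996, -0.087, -0.0], [-0.0, -0.0, -1.0]]
wrist_force: [1.0, -0.3, 0.8]
gripper_width: 0.15
finger_force: 69.0
```

```bash
python3 -c "
from plan import *
s=telemetry.read_state(); print(s['clock'],s['eef_pos'],s['tcp_rot'],s['gripper_width']*8.54,s['wrist_force'],s['finger_force'])
"
```

```text
9.05 [ 0.48155647 -0.27623021  0.0198541 ] [[ 8.65291005e-02  9.96249320e-01 -8.76101093e-05]
 [ 9.96249295e-01 -8.65291188e-02 -2.32871846e-04]
 [-2.39579243e-04 -6.71313182e-05 -9.99999969e-01]] 1.2781092752034515 [ 1.03222673 -0.27156404  0.78197737] 68.97660255432129
```

>>> {"op": "move_arm", "data": {
  "motion": [
    {"twist": [0, 0, 0], "offset": [0, 0, -0.8], "grip": 0.8},
    {"twist": [0, 0, 0], "offset": [0, 0, -2.5], "grip": 0.8},
    {"twist": [0, 0, 0], "offset": [0, 0, -5], "grip": 0.8},
    {"twist": [0, 0, 0], "offset": [0, 0, -8], "grip": 0.8},
    {"twist": [0, 0, 0], "offset": [0, 0, -10], "grip": 0.8}
  ]
}}

```text
clock: 9.47
eef_pos: [0.4817, -0.2762, 0.1221]
tcp_rot: [[0.086, 0.996, 0.0], [0.996, -0.086, -0.001], [-0.001, 0.001, -1.0]]
wrist_force: [0.7, -0.3, -3.2]
gripper_width: 0.145
finger_force: 68.7
```

```bash
python3 -c "
from plan import *
s=telemetry.read_state(); print(s['clock'],s['eef_pos'],s['gripper_width']*8.54,s['wrist_force'],s['finger_force'])
path([.485,-.038,.115],down(.5),2)
"
```

```text
9.4667 [ 0.48169913 -0.27624967  0.12205295] 1.236676787041561 [ 0.69846407 -0.3042185  -3.17365404] 68.66060614585876
1 [11.88 -0.87  0.34] [ 0.   0.  -2.7]
2 [11.91 -0.3   0.35] [ 0.   0.  -2.7]
```

>>> {"op": "move_arm", "data": {
  "motion": [
    {"twist": [0, 0, -0.5], "offset": [1.5, -0.1, 0.1], "grip": 0.8},
    {"twist": [0, 0, -1], "offset": [4, -0.3, 0.2], "grip": 0.8},
    {"twist": [0, 0, -1.5], "offset": [6.6, -0.5, 0.2], "grip": 0.8},
    {"twist": [0, 0, -2], "offset": [9.3, -0.7, 0.3], "grip": 0.8},
    {"twist": [0, 0, -2.7], "offset": [11.9, -0.9, 0.3], "grip": 0.8}
  ]
}}

```text
clock: 9.88
eef_pos: [0.4812, -0.1543, 0.1151]
tcp_rot: [[0.039, 0.999, -0.003], [0.999, -0.039, 0.002], [0.002, -0.003, -1.0]]
wrist_force: [0.0, 0.9, -2.1]
gripper_width: 0.146
finger_force: 68.5
```

>>> {"op": "move_arm", "data": {
  "motion": [
    {"twist": [0, 0, -0.6], "offset": [2.6, -0.1, 0.1], "grip": 0.8},
    {"twist": [0, 0, -1.2], "offset": [5.2, -0.15, 0.2], "grip": 0.8},
    {"twist": [0, 0, -1.8], "offset": [7.8, -0.2, 0.2], "grip": 0.8},
    {"twist": [0, 0, -2.3], "offset": [10.2, -0.25, 0.3], "grip": 0.8},
    {"twist": [0, 0, -2.7], "offset": [11.9, -0.3, 0.3], "grip": 0.8}
  ]
}}

```text
clock: 10.3
eef_pos: [0.4827, -0.0347, 0.1122]
tcp_rot: [[-0.009, 1.0, -0.003], [1.0, 0.009, 0.002], [0.002, -0.003, -1.0]]
wrist_force: [0.2, -0.8, -2.1]
gripper_width: 0.15
finger_force: 68.5
```

>>> {"op": "move_arm", "data": {
  "motion": [
    {"twist": [0, 0, 0], "offset": [0, 0, 0], "grip": 0.8},
    {"twist": [0, 0, 0], "offset": [0, 0, 0], "grip": 0.8},
    {"twist": [0, 0, 0], "offset": [0, 0, 0], "grip": 0.8}
  ]
}}

```text
clock: 10.55
eef_pos: [0.4837, -0.0375, 0.1129]
tcp_rot: [[-0.008, 1.0, -0.002], [1.0, 0.008, 0.0], [0.0, -0.002, -1.0]]
wrist_force: [0.7, 0.7, -1.9]
gripper_width: 0.146
finger_force: 68.6
```

```bash
python3 - <<'E'
from plan import *
s=telemetry.read_state(); print(s['clock'],s['eef_pos'],s['tcp_rot'],s['wrist_force'])
for n,sl in(("side",np.s_[170:320,240:400]),("top",np.s_[175:285,260:360])):
    im,D=optics.read_camera(n); np.save(n+"1.npy",D); cv2.imwrite(f"pics/{n}1.png",im[:,:,::-1])
    cv2.imwrite(f"pics/{n}1c.png",cv2.resize(im[sl],None,fx=5 if n=="top" else 4,fy=5 if n=="top" else 4,interpolation=cv2.INTER_CUBIC)[:,:,::-1])
E
```

```text
10.55 [ 0.4837165  -0.0375114   0.11292483] [[-8.33491698e-03  9.99963630e-01 -1.80752695e-03]
 [ 9.99965228e-01  8.33538767e-03  2.53029001e-04]
 [ 2.68086236e-04 -1.80535512e-03 -9.99998334e-01]] [ 0.66768389  0.70769994 -1.93127242]
```

View pics/side1c.png

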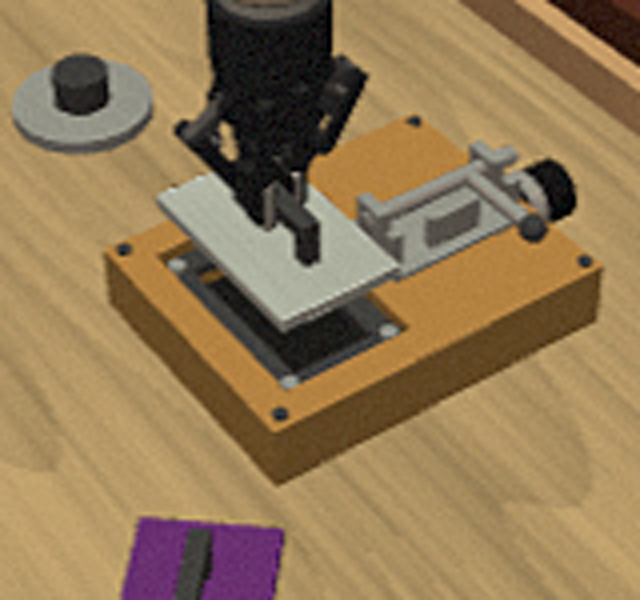

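The picture shows the cover held level over the opening: cover corners at (158,200), (290,325) and (400,270), ledge studs at (178,264), (290,382) and (388,330). I'll segment both in both views for the fine offset.

```bash
python3 - <<'E'
from h import *
def plane(n,m,z):
    v,u=np.nonzero(m); K,R,t=P(n); d=np.c_[u,v,np.ones_like(u)]@np.linalg.inv(K).T@R; o=-R.T@t
    return (o+d*((z-o[2])/d[:,2])[:,None])[:,:2]
def rect(X): (c,s,a)=cv2.minAreaRect((X*1000).astype(np.float32)); return np.round(c,1),np.round(s,1),round(a,2)
def comp(m,seed):
    k,l,st,_=cv2.connectedComponentsWithStats(m.astype(np.uint8)); return l==l[seed[1],seed[0]]
for n,seed,cs in(("top",(309,249),None),("side",(312,248),None)):
    h=cv2.cvtColor(cv2.imread(f"pics/{n}0.png"),cv2.COLOR_BGR2HSV)
    orange=(h[...,1]>110)&(h[...,0]<25)&(h[...,2]>(110 if n=="top" else 120))
    m=cv2.morphologyEx((~orange).astype(np.uint8),cv2.MORPH_OPEN,np.ones((11,11),np.uint8))
    c=proj(n,[.485,-.06,.05]).round().astype(int); m=comp(m,c); print(n,"hole",rect(plane(n,m,.05)),m.sum())
    h=cv2.cvtColor(cv2.imread(f"pics/{n}1.png"),cv2.COLOR_BGR2HSV)
    w=(h[...,1]<55)&(h[...,2]>110)
    c=proj(n,[.47,-.09,.103]).round().astype(int); m=cv2.morphologyEx(w.astype(np.uint8),cv2.MORPH_OPEN,np.ones((3,3),np.uint8))
    print(h[c[1],c[0]]); m=comp(m,c); print(n,"cover",rect(plane(n,m,.103)),m.sum())
E
```

```text
top hole (array([485.2, -37.9]), array([ 94.4, 157.9]), 1.69) 1683
[  6 166  69]
top cover (array([548. , -78.3]), array([1423.3, 2000.7]), 2.0) 306649
side hole (array([488.8, -40.5]), array([103.5, 156.7]), 0.59) 1362
[ 35  24 177]
side cover (array([483.7, -40.6]), array([149.5,  92.4]), 89.22) 950
```

View pics/top1c.png

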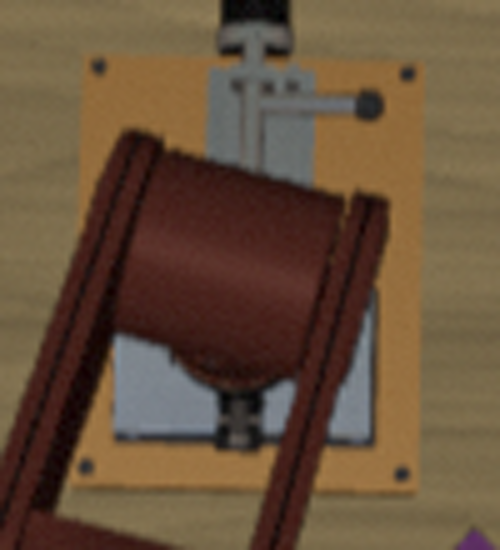

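The top crop shows the cover's front corners at (113,438) and (373,441), between the hole's front corners as seen before; the arm hides the rest. I'll run a quick check and then descend.

```bash
python3 -c "
from plan import *
f=lambda p:((p[0]+.5)/5-.5+260,(p[1]+.5)/5-.5+175)
for p in((113,438),(373,441)): print(atz('top',f(p),.100))
path([.4853,-.038,.076],down(.5),1)
"
```

```text
[0.43424117 0.03747844 0.1       ]
[ 0.43694529 -0.11348916  0.1       ]
1 [0.02 0.13 3.72] [-0.1 -0.  -0.1]
```

>>> {"op": "move_arm", "data": {
  "motion": [
    {"twist": [0, 0, 0], "offset": [0, 0.1, 0.7], "grip": 0.8},
    {"twist": [0, 0, 0], "offset": [0, 0.2, 1.6], "grip": 0.8},
    {"twist": [0, 0, 0], "offset": [0, 0.2, 2.5], "grip": 0.8},
    {"twist": [0, 0, 0], "offset": [0, 0.2, 3.2], "grip": 0.8},
    {"twist": [0, 0, 0], "offset": [0, 0.2, 3.5], "grip": 0.8}
  ]
}}

```text
clock: 11.07
eef_pos: [0.4849, -0.0375, 0.0763]
tcp_rot: [[-0.007, 1.0, -0.004], [1.0, 0.007, 0.001], [0.001, -0.004, -1.0]]
wrist_force: [-1.0, -0.4, -2.7]
gripper_width: 0.15
finger_force: 68.5
```

>>> {"op": "move_arm", "data": {
  "motion": [
    {"twist": [0, 0, 0], "offset": [0, 0, 0], "grip": 0.8},
    {"twist": [0, 0, 0], "offset": [0, 0, 0], "grip": 0.8},
    {"twist": [0, 0, 0], "offset": [0, 0, 0], "grip": 0.8}
  ]
}}

```text
clock: 11.32
eef_pos: [0.4866, -0.0377, 0.0787]
tcp_rot: [[-0.008, 1.0, -0.0], [1.0, 0.008, 0.0], [0.0, -0.0, -1.0]]
wrist_force: [0.3, -0.1, -2.8]
gripper_width: 0.143
finger_force: 68.5
```

```bash
python3 -c "
from plan import *
s=telemetry.read_state(); print(s['clock'],s['eef_pos'],s['wrist_force'],s['ft_torque'])
path([.486,-.038,.066],down(.5),1)
im,D=optics.read_camera('side'); cv2.imwrite('pics/s3.png',cv2.resize(im[180:300,255:405],None,fx=5,fy=5,interpolation=cv2.INTER_CUBIC)[:,:,::-1])
"
```

```text
11.3167 [ 0.48658125 -0.03766543  0.07872369] [ 0.29378487 -0.06086414 -2.78594984] [-0.00954851  0.03665381  0.04289728]
1 [-0.03 -0.06  1.27] [-0.  -0.  -0.1]
```

View pics/s3.png

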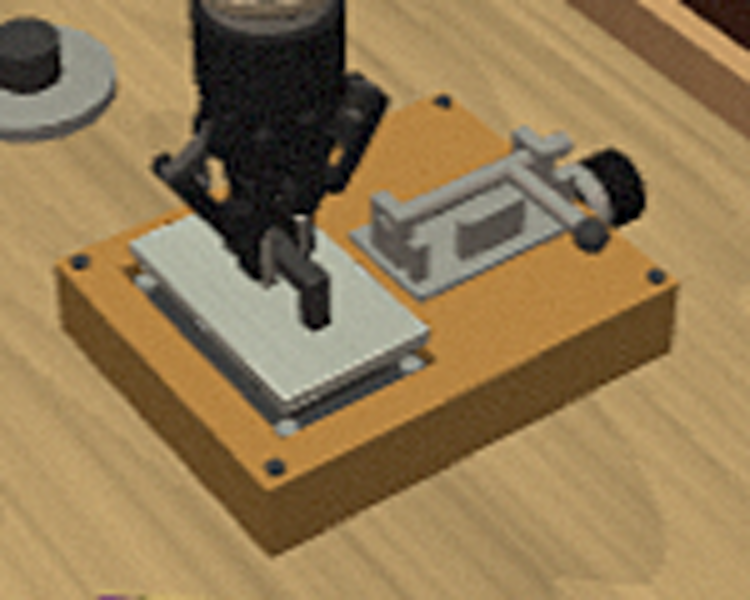

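The cover hovers just above the opening, parallel to it: near corner at (290,395), hole corner at (285,433), with even margins. I descend slowly and watch the force.

>>> {"op": "move_arm", "data": {
  "motion": [
    {"twist": [0, 0, 0], "offset": [0, -0.05, 0.3], "grip": 0.8},
    {"twist": [0, 0, 0], "offset": [0, -0.05, 0.6], "grip": 0.8},
    {"twist": [0, 0, 0], "offset": [0, -0.05, 0.8], "grip": 0.8},
    {"twist": [0, 0, 0], "offset": [0, -0.05, 0.9], "grip": 0.8},
    {"twist": [0, 0, 0], "offset": [0, -0.05, 0.9], "grip": 0.8}
  ]
}}

```text
clock: 11.78
eef_pos: [0.4854, -0.0375, 0.069]
tcp_rot: [[-0.008, 1.0, -0.002], [1.0, 0.008, 0.001], [0.001, -0.002, -1.0]]
wrist_force: [-0.8, 0.3, -3.2]
gripper_width: 0.152
finger_force: 68.6
```

>>> {"op": "move_arm", "data": {
  "motion": [
    {"twist": [0, 0, 0], "offset": [0, 0, 0.15], "grip": 0.8},
    {"twist": [0, 0, 0], "offset": [0, 0, 0.3], "grip": 0.8},
    {"twist": [0, 0, 0], "offset": [0, 0, 0.3], "grip": 0.8}
  ]
}}

```text
clock: 12.03
eef_pos: [0.4856, -0.0375, 0.0662]
tcp_rot: [[-0.008, 1.0, -0.001], [1.0, 0.008, 0.0], [0.0, -0.001, -1.0]]
wrist_force: [0.3, -0.2, -4.2]
gripper_width: 0.148
finger_force: 68.6
```

>>> {"op": "move_arm", "data": {
  "motion": [
    {"twist": [0, 0, 0], "offset": [0, 0, 0.1], "grip": 0.8},
    {"twist": [0, 0, 0], "offset": [0, 0, 0.2], "grip": 0.8},
    {"twist": [0, 0, 0], "offset": [0, 0, 0.3], "grip": 0.8},
    {"twist": [0, 0, 0], "offset": [0, 0, 0.3], "grip": 0.8}
  ]
}}

```text
clock: 12.37
eef_pos: [0.486, -0.0378, 0.0642]
tcp_rot: [[-0.008, 1.0, -0.001], [1.0, 0.008, 0.0], [0.0, -0.001, -1.0]]
wrist_force: [-3.0, -0.4, 2.9]
gripper_width: 0.148
finger_force: 69.6
```

>>> {"op": "move_arm", "data": {
  "motion": [
    {"twist": [0, 0, 0], "offset": [0, 0, 0.1], "grip": 0.8},
    {"twist": [0, 0, 0], "offset": [0, 0, 0.2], "grip": 0.8},
    {"twist": [0, 0, 0], "offset": [0, 0, 0.3], "grip": 0.8},
    {"twist": [0, 0, 0], "offset": [0, 0, 0.3], "grip": 0.8}
  ]
}}

```text
clock: 12.7
eef_pos: [0.4863, -0.0376, 0.0622]
tcp_rot: [[-0.008, 1.0, -0.0], [1.0, 0.008, 0.0], [0.0, -0.0, -1.0]]
wrist_force: [-6.3, 0.9, 12.8]
gripper_width: 0.148
finger_force: 70.8
```

>>> {"op": "move_arm", "data": {
  "motion": [
    {"twist": [0, 0, 0], "offset": [0, -0.1, 0], "grip": 0.8},
    {"twist": [0, 0, 0], "offset": [0, -0.1, 0.1], "grip": 0.8},
    {"twist": [0, 0, 0], "offset": [0, -0.1, 0.2], "grip": 0.8},
    {"twist": [0, 0, 0], "offset": [0, -0.1, 0.3], "grip": 0.8},
    {"twist": [0, 0, 0], "offset": [0, -0.1, 0.3], "grip": 0.8}
  ]
}}

```text
clock: 13.12
eef_pos: [0.4861, -0.0375, 0.0599]
tcp_rot: [[-0.008, 1.0, 0.001], [1.0, 0.008, 0.0], [0.0, 0.001, -1.0]]
wrist_force: [-5.1, 2.0, 14.9]
gripper_width: 0.152
finger_force: 71.1
```

>>> {"op": "move_arm", "data": {
  "motion": [
    {"twist": [0, 0, 0], "offset": [0, 0, 0.15], "grip": 0.8},
    {"twist": [0, 0, 0], "offset": [0, 0, 0.3], "grip": 0.8},
    {"twist": [0, 0, 0], "offset": [0, 0, 0.3], "grip": 0.8}
  ]
}}

```text
clock: 13.37
eef_pos: [0.4861, -0.0376, 0.0597]
tcp_rot: [[-0.008, 1.0, -0.0], [1.0, 0.008, 0.0], [0.0, -0.0, -1.0]]
wrist_force: [-18.7, 5.4, 42.4]
gripper_width: 0.146
finger_force: 74.9
```

Seated: TCP at 59.7 mm, which matches the ledge height, and the force has risen to 42 N. Next I unload, release, retreat and check.

>>> {"op": "move_arm", "data": {
  "motion": [
    {"twist": [0, 0, 0], "offset": [0, 0, -0.2], "grip": 0.8},
    {"twist": [0, 0, 0], "offset": [0, 0, -0.4], "grip": 0.8},
    {"twist": [0, 0, 0], "offset": [0, 0, -0.4], "grip": 0.8}
  ]
}}

```text
clock: 13.62
eef_pos: [0.4858, -0.0377, 0.0598]
tcp_rot: [[-0.008, 1.0, 0.001], [1.0, 0.008, -0.0], [-0.0, 0.001, -1.0]]
wrist_force: [-2.2, 0.6, 9.7]
gripper_width: 0.15
finger_force: 70.4
```

>>> {"op": "move_arm", "data": {
  "motion": [
    {"twist": [0, 0, 0], "offset": [0, 0, 0], "grip": 2},
    {"twist": [0, 0, 0], "offset": [0, 0, 0], "grip": 3.5},
    {"twist": [0, 0, 0], "offset": [0, 0, 0], "grip": 5},
    {"twist": [0, 0, 0], "offset": [0, 0, 0], "grip": 5}
  ]
}}

```text
clock: 13.95
eef_pos: [0.4846, -0.0376, 0.0581]
tcp_rot: [[-0.008, 1.0, -0.001], [1.0, 0.008, 0.0], [0.0, -0.001, -1.0]]
wrist_force: [0.4, 0.2, 0.6]
gripper_width: 0.583
finger_force: 0.0
```

>>> {"op": "move_arm", "data": {
  "motion": [
    {"twist": [0, 0, 0], "offset": [0, 0, -1], "grip": 5},
    {"twist": [0, 0, 0], "offset": [0, 0, -3], "grip": 5},
    {"twist": [0, 0, 0], "offset": [0, 0, -6], "grip": 5},
    {"twist": [0, 0, 0], "offset": [0, 0, -9], "grip": 5},
    {"twist": [0, 0, 0], "offset": [0, 0, -12], "grip": 5}
  ]
}}

```text
clock: 14.37
eef_pos: [0.4845, -0.0376, 0.1801]
tcp_rot: [[-0.008, 1.0, -0.001], [1.0, 0.008, 0.0], [0.001, -0.001, -1.0]]
wrist_force: [1.1, 0.0, -0.3]
gripper_width: 0.584
finger_force: 0.0
```

```bash
python3 - <<'E'
from plan import *
s=telemetry.read_state(); print(s['clock'],s['eef_pos'],s['wrist_force'])
im,D=optics.read_camera('side'); cv2.imwrite('pics/s4.png',cv2.resize(im[180:300,255:405],None,fx=5,fy=5,interpolation=cv2.INTER_CUBIC)[:,:,::-1])
K,R,t=P("side"); v,u=np.mgrid[:480,:640]; Ds=[D]+[optics.read_camera('side')[1] for _ in range(7)]; D=np.mean(Ds,0)
X=((np.stack([u,v,np.ones_like(u)],-1)@np.linalg.inv(K).T*D[...,None])-t)@R
L=X-np.array([.485,-.040,0])
def z(m): return round(float(np.median(X[...,2][m])*1000),2),int(m.sum())
a,b=L[...,0],L[...,1]; low=X[...,2]<.06
for sx in(-1,1):
  for sy in(-1,1): print("plate",sx,sy,z(low&(abs(a-sx*.030)<.012)&(abs(b-sy*.06)<.012)))
for sx,sy in((-1,0),(0,-1),(0,1)): print("top",sx,sy,z(low&(abs(a-sx*.063)<(.008 if sx else .04))&(abs(b-sy*.093)<(.008 if sy else .06))) if not sx else z(low&(abs(a+.063)<.008)&(abs(b)<.06)))
E
```

```text
14.3667 [ 0.48447387 -0.03756699  0.18011284] [ 1.08062737  0.04298602 -0.30038209]
plate -1 -1 (48.34, 67)
plate -1 1 (48.27, 53)
plate 1 -1 (48.36, 65)
plate 1 1 (48.43, 24)
top -1 0 (48.39, 192)
top 0 -1 (48.39, 138)
top 0 1 (48.37, 104)
```

View pics/s4.png

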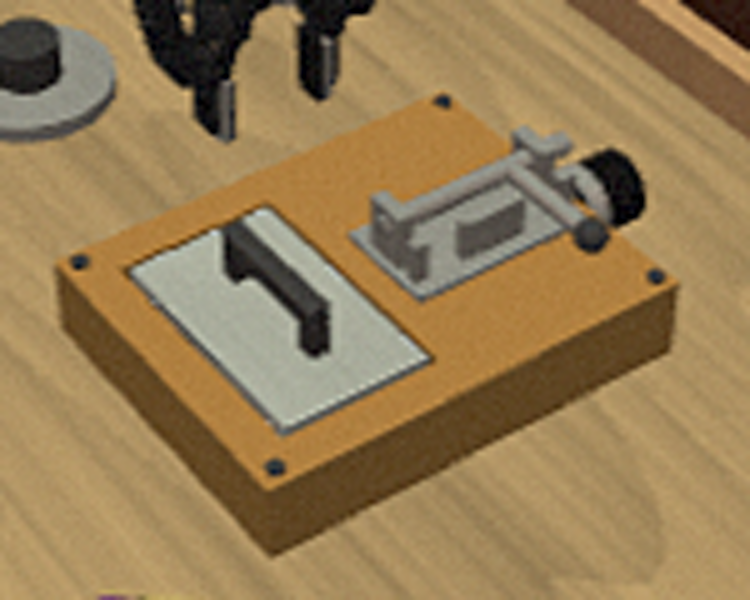

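The cover lies flush in the opening (corners at (130,270), (265,208), (432,358) and (283,433)), and all four plate corners are within 0.1 mm of the chute's top face. The bolt is still drawn, with its handle ball at (592,235), so I hand in.

```bash
python3 -c "
from cell import workorder; print(workorder.sign_off())"
```

```text
the job is handed in; nothing more can be done
None
```

The hatch is closed and the job handed in: the bolt is fully drawn with its handle down in the rear notch, and the cover sits level, its corners within 0.1 mm of the chute's top face; I moved nothing else, and it took about 15 s on the robot's clock.

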